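# Roll a vial onto the code reader's line and read it

## Task

On the bed of the code reader, put a fingertip on top of the longer of the two lying vials and roll it sideways onto the marked reading line, so that it comes to rest centred over the line and lying along it. Then press the read button down and let it up again, leaving the vial on the line. Only roll the vial: never pick it up. Leave the short vial and everything else where it is.

Things in the scene. Friction and masses are not known exactly. Their poses are not given: they have to be found in the camera images.
- reader: Code-reading stand, fixed: a level bed 270 x 420 x 12 mm (aluminium, matt white inlay), a foot, column and white reading head at its far end. Origin on the bench under the middle of the reading line; x away from the robot, z up. Bed: x -120 to 150, y -210 to 210, top at z 12 mm. Foot from x 150, 160 wide, 30 mm high; head and column x 150 to 225, y -40 to 40, up to 170 mm high. Place and yaw vary.
- line (a point): Middle of the reading line, on the bed's surface (12 mm above the bench): a straight black line 170 mm long and 4 mm wide with a short cross tick at each end. It runs along this frame's x axis; vials roll across it along y; z up.
- long_vial: Vial to roll: amber glass, black cap, white label with bars all round. 95 mm long; body 28 mm in diameter, 78 mm long; cap 25 mm wide, 13 mm long. Lies on the bed 70 to 120 mm left or right of the line, about parallel to it. Origin on its axis at mid length, 14 mm over the bed; x along the axis to the cap. About 65 g. Rolls half as far as a fingertip on its top; stops by itself when let go.
- short_vial: A shorter vial of the same kind lying on the bed on the other side of the line: 57 mm long, 28 mm in diameter. Leave it alone. Origin on its axis at half its length; x along its axis towards the cap.
- read_button (a joint): Read button, travel in m: 0 is up, 0.006 fully down; it springs back. It needs about 1.5 N to start moving and 5 N to be fully down.
- read_button_top (a point): Middle of the top of the read button: a round aluminium push button 28 mm in diameter in a black round housing 44 mm in diameter, near the bed's corner on the robot's side at the right (-y). This point is 18 mm above the bed; it goes straight down when pressed; the housing is 12 mm high.
- stood_vial_a: A short vial (57 mm high, 28 mm in diameter) standing on the bed's far left corner. Leave it alone. Origin at the centre of its underside.
- stood_vial_b: A short vial (57 mm high, 28 mm in diameter) standing on the bed's far right corner. Leave it alone. Origin at the centre of its underside.
- beaker: Glass beaker, 72 mm in diameter, 92 mm high, standing on the bench left of the stand. Leave it alone. Origin at the centre of its underside.
- dish: Glass dish, 94 mm in diameter, 40 mm high, on the bench right of the stand. Leave it alone. Origin at the centre of its underside.
- reagent_bottle: White plastic bottle with a yellow cap, 68 mm in diameter, 170 mm high, on the bench left of the stand. Leave it alone. Origin at the centre of its underside.
- spatula: Flat steel spatula, 162 mm long, 4 mm thick, lying on the bench right of the stand. Leave it alone. Origin under the middle of its handle; x towards its blade.

How it is judged:
By the outcome, as a careful person would: the job done as asked, in the order asked, and still so for the second after the job is handed in, with the robot touching nothing.
It also fails if it takes over 64 s, if anything falls off the work surface, if the arm or the gripper's body presses on something with over 40 N, if the wrist force passes 120 N, or if a joint passes its speed limit or range.

## Robot

A 7-joint arm with a two-finger parallel gripper is mounted at the origin on the work surface. World frame = base frame: x ahead of the robot, y to its left, z up, the work surface at z = 0. Lengths are in mm, angles in rad, forces in N, time in s.
With the tool pointing down it reaches from about 400 to 875 mm from the base axis. Payload 4.4 kg.
Tool frame: the origin (TCP) lies at the very end of the fingers, on their centre line; the grasp point (between the pads) lies 19 mm behind it; y points along the fingers, z is the direction in which the jaws open and shut, and the axes are right-handed (so a half turn about y gives the same grasp; the last joint's range is limited). The gripper opens to 85 mm and grips with 20 to 120 N. Pads are 22 mm wide; open, the fingers measure 114 mm over their backs; the gripper's body (76 mm by 85 mm) begins 54 mm behind the grasp point. The pads swing forward as they close: fully open they stand 13 mm farther back than shut.
Start: joints at [-1.212, 0.628, 0.038, 1.517, -0.027, 0.996, -0.02], TCP at [267.869, 592.253, 231.313] pointing down, gripper open.
Joint ranges: [-3.06, 3.06], [-0.37, 2.12], [-1.25, 1.32], [0.18, 2.47], [-1.1, 4.24], [0.23, 1.98], [-2.94, 2.94]. Speed limits (rad/s): [2.57, 2.57, 3.14, 3.14, 3.14, 3.14, 3.14].

## Interface

Orientations are given as [roll, pitch, yaw] about the fixed x, y, z axes, in that order (R = Rz(yaw) Ry(pitch) Rx(roll)).
In Python, from cell import ctrl, imaging, finish_job gives the robot as it stands.
- The arm moves only by the shell command python3 -m inch 'ROWS'. ROWS is JSON, one flat list of numbers, 7 for each row, row after row: the opening, from 0 (shut) to 1 (fully open), then the shift along the tool's x, y, z in cm, then the turn, a rotation vector about the tool's x, y, z in degrees. A call has 1 to 12 rows; each row is the pose to reach, as a shift and turn from the pose commanded when the call began, along the tool's axes at that moment; what a row does not reach only later rows make up. A row lasts 1/10 s, in which the tool goes at most 50 mm and 8.59 degrees, less where a joint would pass 70% of its speed; a pose out of reach is approached as far as the arm can. A call with a gripper value outside its range is refused whole. The fingers move at their own pace and stop on an object; the grip force is fixed at half the most. Time passes only in rows, so rows that repeat a pose let the fingers close. It gives the time, the measured TCP pose, the force and the opening at its end, in the units of the state.
- ctrl.read_state(): the state, without advancing time (a new reading comes with each control period).
- imaging.get_image(name): name is "side" or "top"; returns a dict with "img" (400x640x3 uint8, red, green, blue), "fx", "fy", "cx", "cy" (pixels), "dist" ([k1, k2, p1, p2, k3] as OpenCV has them; the pictures are not rectified), "R" (3x3) and "t" (3): a world point X has camera coordinates R X + t. Camera axes: x right, y down, z forward; pixel columns grow to the right and rows downward; lengths in mm; the calibration is good to about 2 mm. A picture is of the moment at which its call begins. There is no depth.
- finish_job(): hands the job in, once; it reports no verdict.
The state is a dict: "clock": time; "qpos": joint angles; "qd": joint speeds; "tau": joint torques, N m; "eef_pos": TCP position; "tool_rot": TCP orientation; "force": force on the tool from outside, world axes, zero at the start; "torque": the same for the moment, N m; "width": finger opening in mm.
Only numpy, scipy, OpenCV 4.12 (cv2) and the standard library are available. Lean on these libraries where they do the work, as an engineer would, in place of code of your own. Each camera call takes 0.05 s, during which the arm holds its last target.

## Working session

There is one attempt and no reset: what is moved stays moved. The work goes in short steps, Python scripts to look and compute and a shell command to move; the robot and the scene stay as the last step left them, time stands still between calls to the robot, and variables do not carry over. Pictures are saved under pics/ and viewed, and the job is handed in when it is done.

```bash
ls; mkdir -p pics; python3 - <<'E'
from cell import ctrl, imaging
import cv2
s=ctrl.read_state()
print(s)
for n in("side","top"):
    d=imaging.get_image(n); cv2.imwrite(f"pics/{n}0.png",d["img"][:,:,::-1])
    print(n,{k:d[k] for k in d if k!="img"})
E
```

```text
pics
{'clock': 0.0, 'qpos': array([-1.21182553,  0.62933017,  0.03845346,  1.51834632, -0.02700096,
        0.99631257, -0.01997604]), 'qd': array([ 1.62485900e-04, -3.97536435e-04,  2.65934519e-07, -1.18691189e-03,
       -1.36039220e-03,  8.96896423e-04, -2.10728872e-04]), 'tau': array([ 1.31502375e-04, -5.63396394e+01,  1.22624103e+00, -1.93462050e+01,
        1.10093103e-02,  1.02053408e-02,  1.01073454e-05]), 'eef_pos': array([267.59774311, 591.68442377, 230.40657688]), 'tool_rot': array([-1.57267419e+00, -2.95463352e-05, -4.24756147e-01]), 'force': array([-0.34064138, -0.60558906, -0.1979721 ]), 'torque': array([ 0.03804493,  0.06895002, -0.08549871]), 'width': 85.17279884490036}
side {'fx': 414.61793494588215, 'fy': 414.61793494588215, 'cx': 319.26909234511294, 'cy': 198.64170232803394, 'dist': array([0.01218077, 0.        , 0.        , 0.        , 0.        ]), 'R': array([[ 0.99971447,  0.00201732,  0.02380976],
       [ 0.01976387, -0.6298403 , -0.77647317],
       [ 0.01342995,  0.77672204, -0.62970033]]), 't': array([-513.22199212,   22.83176012, 1168.64104859])}
top {'fx': 364.64081416768414, 'fy': 364.64081416768414, 'cx': 315.7974791524583, 'cy': 199.74480574775887, 'dist': array([-0.05629354,  0.        ,  0.        ,  0.        ,  0.        ]), 'R': array([[ 0.02366518, -0.99956482, -0.01761043],
       [-0.99342278, -0.02153843, -0.11246013],
       [ 0.11203189,  0.020156  , -0.99350017]]), 't': array([   4.51318763,  530.62551254, 1185.53691154])}
```

View pics/side0.png

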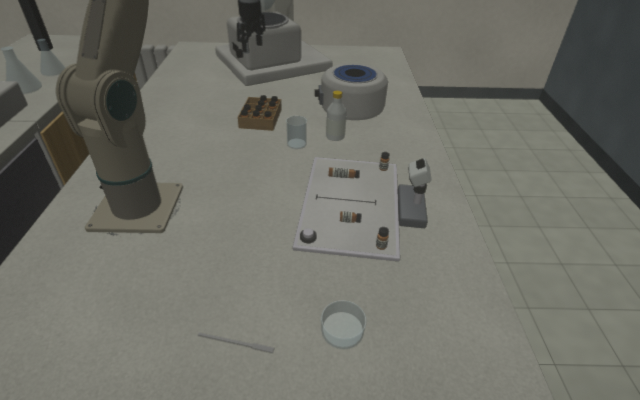

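View pics/top0.png

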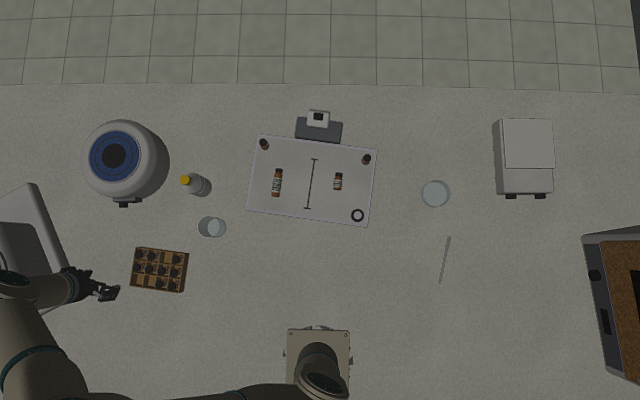

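The top view shows the bed around (312,180), the line from (314,159) to (308,208), the long vial at (277,182), the short vial at (338,181) and the button at (357,215). I'll zoom in next.

```bash
cat > h.py <<'E'
import numpy as np, cv2
from cell import ctrl, imaging
def K(d): return np.array([[d["fx"],0,d["cx"]],[0,d["fy"],d["cy"]],[0,0,1]])
def ray(d,uv,z):
    uv=np.array(uv,float).reshape(-1,1,2)
    n=cv2.undistortPoints(uv,K(d),np.array(d["dist"])).reshape(-1,2)
    R,t=np.array(d["R"]),np.array(d["t"]); C=-R.T@t
    D=np.c_[n,np.ones(len(n))]@R
    s=(z-C[2])/D[:,2]
    return C+D*s[:,None]
def proj(d,X):
    return cv2.projectPoints(np.array(X,float).reshape(-1,3),cv2.Rodrigues(np.array(d["R"]))[0],np.array(d["t"]),K(d),np.array(d["dist"]))[0].reshape(-1,2)
def crop(d,x0,y0,w,h,f,name,pts=None):
    im=cv2.resize(d["img"][y0:y0+h,x0:x0+w,::-1],None,fx=f,fy=f,interpolation=cv2.INTER_CUBIC)
    if pts is not None:
        for p in pts:
            q=((np.array(p)-[x0,y0]+.5)*f).astype(int); cv2.drawMarker(im,tuple(map(int,q)),(0,0,255),cv2.MARKER_CROSS,10,1)
    cv2.imwrite("pics/"+name,im)
E
python3 - <<'E'
from h import *
crop(imaging.get_image("top"),235,120,155,115,5,"t1.png")
crop(imaging.get_image("side"),290,145,145,115,5,"s1.png")
E
```

```text
(no output)
```

View pics/t1.png

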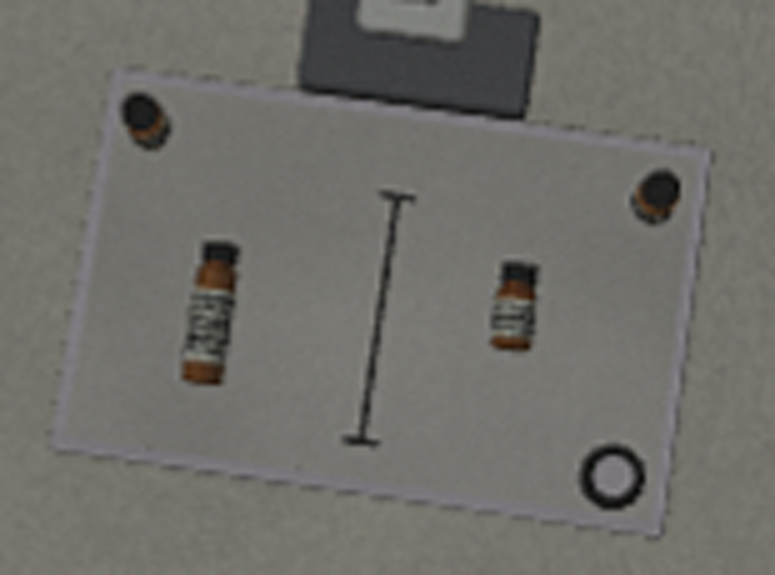

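View pics/s1.png

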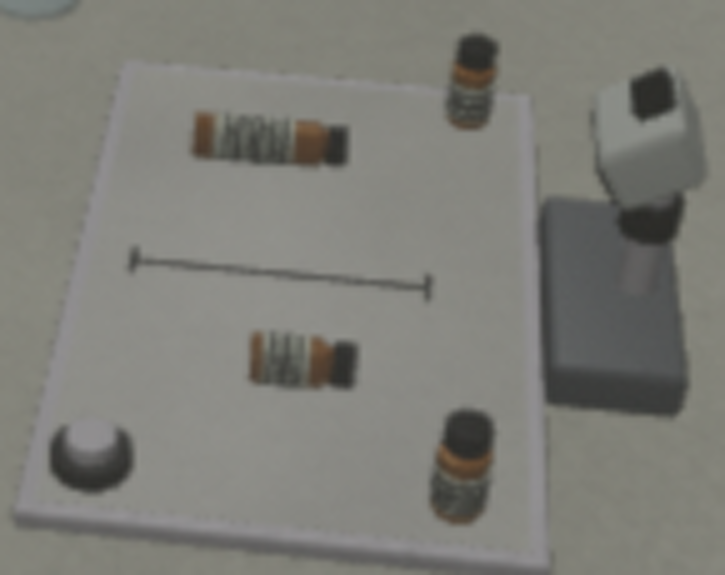

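```bash
cat > m.py <<'E'
from h import *
T=imaging.get_image("top");S=imaging.get_image("side")
ut=lambda a:np.array(a,float)/5+[235,120]-.4
us=lambda a:np.array(a,float)/5+[290,145]-.4
def sh(n,a,z):
    p=ray(*a,z); print(n,np.round(p[:,:2],1).tolist())
    return p
E
python3 - <<'E'
from m import *
np.set_printoptions(suppress=True)
for n,d,l,c,v,b,sv in(("top",T,ut([(398,197),(360,440)]),ut([(117,71),(710,152),(661,534),(54,447)]),ut([(221,242),(202,384)]),ut([(612,477)]),ut([(520,262),(511,350)])),
  ("side",S,us([(429,288),(133,260)]),us([(125,62),(533,97),(549,563),(17,512)]),us([(348,146),(195,135)]),us([(92,433)]),us([(356,365),(252,358)]))):
    print(n)
    L=sh("line",(d,l),12); C=sh("corn",(d,c),12); V=sh("vial",(d,v),26); B=sh("btn",(d,b),30); W=sh("short",(d,sv),26)
    e=L[0]-L[1]; print("len",np.linalg.norm(e[:2]),"yaw",np.degrees(np.arctan2(e[1],e[0])),"mid",L.mean(0)[:2])
    y=np.arctan2(e[1],e[0]); print("C mean",C.mean(0)[:2]-15*np.array([np.cos(y),np.sin(y)]))
    R=np.array([[np.cos(y),np.sin(y)],[-np.sin(y),np.cos(y)]])
    for q,nm in((V,'V'),(B,'B'),(C,'C'),(W,'W')): print(nm,np.round((q[:,:2]-L.mean(0)[:2])@R.T,1).tolist())
    e=V[0]-V[1];print("vial yaw",np.degrees(np.arctan2(e[1],e[0])))
E
```

```text
top
line [[672.9, 25.7], [505.1, 47.3]]
corn [[758.6, 223.2], [708.9, -187.9], [446.2, -156.2], [495.6, 254.9]]
vial [[636.3, 144.5], [539.2, 153.8]]
btn [[482.5, -121.2]]
short [[626.6, -58.0], [566.6, -53.0]]
len 169.1980393651964 yaw -7.33988403021195 mid [588.96077632  36.52246088]
C mean [587.46776072  35.45418715]
V [[33.2, 113.1], [-64.4, 110.0]]
B [[-85.5, -170.0]]
C [[144.4, 206.8], [147.6, -207.2], [-116.9, -209.3], [-120.5, 204.7]]
W [[49.4, -89.0], [-10.8, -91.6]]
vial yaw -5.4910864928436025
side
line [[674.2, 26.4], [504.1, 46.7]]
corn [[497.2, 254.8], [762.2, 223.7], [711.7, -186.1], [447.2, -157.9]]
vial [[635.1, 145.3], [541.2, 153.6]]
btn [[484.0, -118.2]]
short [[624.7, -57.2], [568.8, -53.2]]
len 171.36117900195674 yaw -6.801634962135382 mid [589.15046342  36.54058824]
C mean [589.66581609  35.40051545]
V [[32.8, 113.4], [-61.5, 110.6]]
B [[-86.1, -166.2]]
C [[-117.2, 205.8], [149.6, 206.3], [148.0, -206.6], [-117.9, -209.9]]
W [[46.4, -88.9], [-9.6, -91.5]]
vial yaw -5.071601512322527
```

```bash
cat >> h.py <<'E'
from scipy.spatial.transform import Rotation as Ro
MID=np.array([589.,36.5]); YAW=np.radians(-7.0)
def l2w(x,y): c,s=np.cos(YAW),np.sin(YAW); return MID+np.array([c*x-s*y,s*x+c*y])
def w2l(p): c,s=np.cos(YAW),np.sin(YAW); d=np.array(p)[:2]-MID; return np.array([c*d[0]+s*d[1],-s*d[0]+c*d[1]])
def plan(pos,rpy,tpos,tyaw):
    R0=Ro.from_euler("xyz",rpy); R1=Ro.from_euler("xyz",[-np.pi/2,0,tyaw])
    print("shift cm",np.round(R0.inv().apply(np.array(tpos)-pos)/10,2),"turn",np.round((R0.inv()*R1).as_rotvec(degrees=True),2))
E
python3 - <<'E'
from m import *
plan([267.869,592.253,231.313],[-1.5708,0,-.4248],[*l2w(-15,122),231.3],np.radians(-5.3))
for uv in((192,183),(212,228)): print(ray(T,[uv],0)[0],ray(T,[uv],90)[0])
print(ray(S,[(338,138)],0),ray(S,[(297,146)],0), ctrl.read_state()["clock"])
E
```

```text
shift cm [ 47.1   0.  -26.2] turn [  0.   -19.04  -0.  ]
[583.03334418 449.13544437   0.        ] [569.30173088 415.89473672  90.        ]
[428.836893  369.8484312   0.       ] [426.31879847 342.37365657  90.        ]
[[579.73074541 399.60433743   0.        ]] [[435.42107932 339.80625776   0.        ]] 0.4
```

```bash
python3 -m inch '[0,47.1,0,-26.2,0,-19,0, 0,47.1,0,-26.2,0,-19,0, 0,47.1,0,-26.2,0,-19,0, 0,47.1,0,-26.2,0,-19,0, 0,47.1,0,-26.2,0,-19,0, 0,47.1,0,-26.2,0,-19,0, 0,47.1,0,-26.2,0,-19,0, 0,47.1,0,-26.2,0,-19,0, 0,47.1,0,-26.2,0,-19,0, 0,47.1,0,-26.2,0,-19,0, 0,47.1,0,-26.2,0,-19,0, 0,47.1,0,-26.2,0,-19,0]'
```

```text
clock: 1.6
eef_pos: [592.9, 151.3, 231.2]
tool_rot: [-1.575, -0.003, -0.104]
force: [-0.4, -0.6, 0.2]
width: 0.1
```

```bash
python3 -m inch '[0,0,0,0,0,0,0, 0,0,0,0,0,0,0]'; python3 - <<'E'
from h import *
s=ctrl.read_state(); print(s["eef_pos"],s["tool_rot"],s["qpos"],s["force"],w2l(s["eef_pos"]))
d=imaging.get_image("side"); crop(d,280,60,160,120,5,"s2.png")
d=imaging.get_image("top"); crop(d,235,110,155,115,5,"t2.png")
E
```

```text
clock: 1.8
eef_pos: [588.2, 160.9, 231.2]
tool_rot: [-1.57, 0.001, -0.091]
force: [0.3, -0.1, 1.1]
width: -0.2
[588.23517491 160.93555774 231.22917647] [-1.56977121e+00  8.93772986e-04 -9.14659965e-02] [-0.28585415  0.56920422 -0.04228723  1.63387568  0.02662047  0.9394949
  1.14212703] [ 0.34017516 -0.07313177  1.09336007] [-15.92400391 123.41482523]
```

View pics/s2.png

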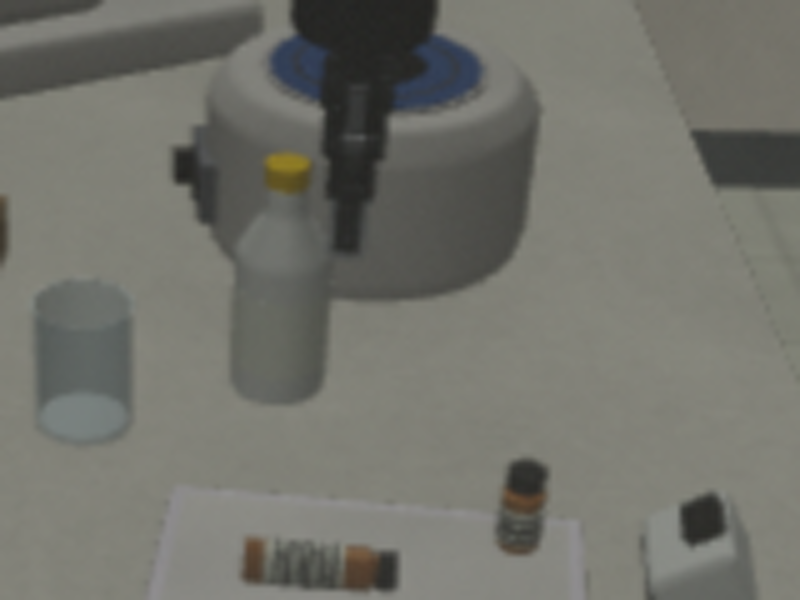

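View pics/t2.png

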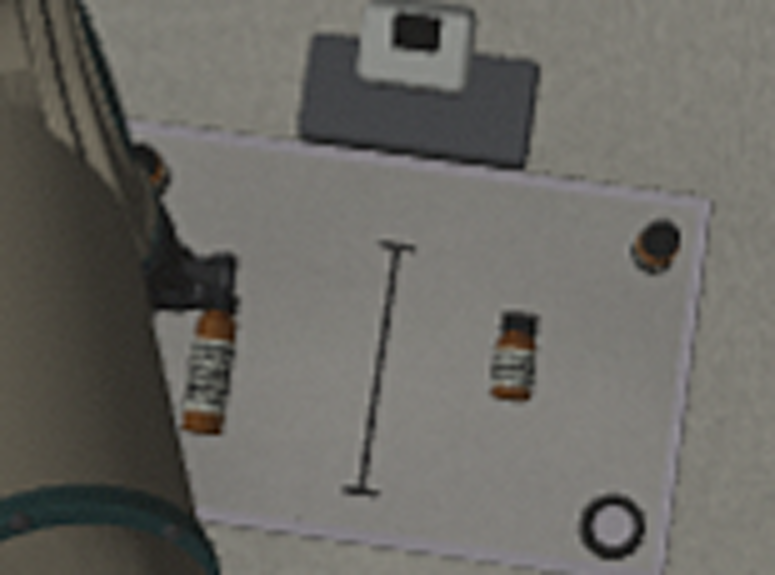

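```bash
python3 -m inch '[0,-0.6,5,0,0,0,0, 0,-0.6,9,0,0,0,0, 0,-0.6,13,0,0,0,0, 0,-0.6,16,0,0,0,0, 0,-0.6,18,0,0,0,0, 0,-0.6,18.5,0,0,0,0, 0,-0.6,18.5,0,0,0,0, 0,-0.6,18.5,0,0,0,0, 0,-0.6,18.5,0,0,0,0]'; python3 - <<'E'
from h import *
s=ctrl.read_state(); print(s["eef_pos"],s["tool_rot"],s["force"],w2l(s["eef_pos"]))
d=imaging.get_image("side"); crop(d,290,135,145,115,5,"s3.png")
d=imaging.get_image("top"); crop(d,235,110,155,115,5,"t3.png")
E
```

```text
clock: 2.8
eef_pos: [584.0, 160.5, 47.8]
tool_rot: [-1.57, -0.002, -0.093]
force: [-0.1, -0.4, 0.1]
width: -0.0
[584.04695848 160.51794686  47.82001152] [-1.56969849 -0.00249536 -0.09291536] [-0.10155499 -0.40096874  0.10862492] [-20.03010806 122.48991198]
```

View pics/s3.png

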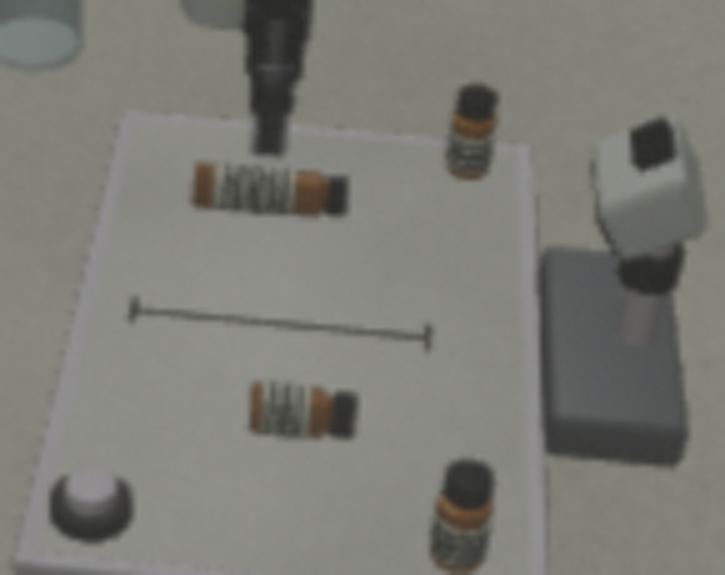

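View pics/t3.png

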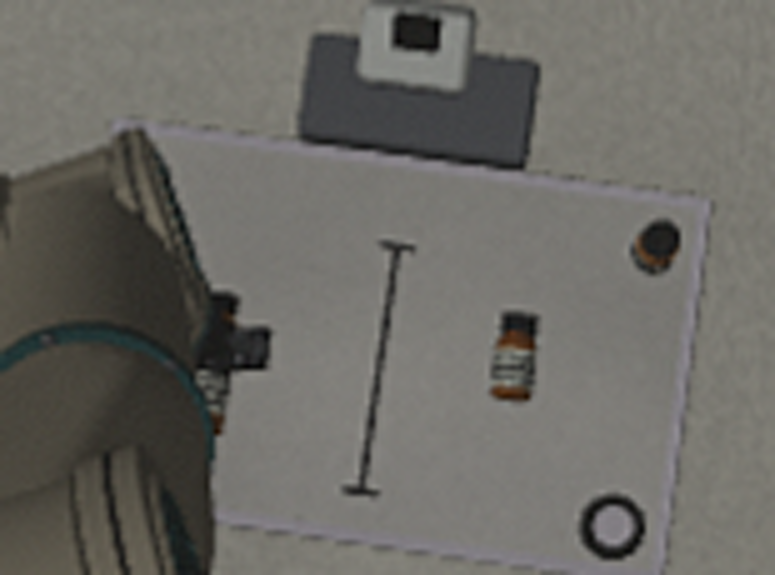

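```bash
python3 -m inch '[0,-0.2,0.5,-0.45,0,0,0, 0,-0.2,0.6,-0.45,0,0,0, 0,-0.2,0.7,-0.45,0,0,0, 0,-0.2,0.75,-0.45,0,0,0, 0,-0.2,0.75,-0.45,0,0,0]'; python3 -m inch '[0,0,0.05,0,0,0,0, 0,0,0.05,0,0,0,0]';  python3 -m inch '[0,0,0.05,0,0,0,0, 0,0,0.05,0,0,0,0]'; python3 -m inch '[0,0,0.05,0,0,0,0, 0,0,0.05,0,0,0,0]'
```

```text
clock: 3.4
eef_pos: [580.2, 156.1, 39.9]
tool_rot: [-1.57, 0.001, -0.093]
force: [-3.3, 0.1, 9.8]
width: 0.1
clock: 3.6
eef_pos: [580.3, 156.2, 39.8]
tool_rot: [-1.57, 0.0, -0.093]
force: [-3.6, 1.7, 12.1]
width: -0.0
clock: 3.8
eef_pos: [580.3, 156.5, 39.7]
tool_rot: [-1.57, 0.0, -0.093]
force: [-4.2, 0.6, 16.5]
width: -0.2
clock: 4.0
eef_pos: [580.4, 156.7, 39.7]
tool_rot: [-1.57, 0.0, -0.093]
force: [-6.0, 0.4, 20.1]
width: 0.3
```

```bash
python3 -m inch '[0,0,-0.15,-0.2,0,0,0, 0,0,-0.15,-0.5,0,0,0, 0,0,-0.15,-0.9,0,0,0, 0,0,-0.15,-1.3,0,0,0, 0,0,-0.15,-1.7,0,0,0, 0,0,-0.15,-2.1,0,0,0, 0,0,-0.15,-2.4,0,0,0, 0,0,-0.15,-2.6,0,0,0, 0,0,-0.15,-2.6,0,0,0]'; python3 - <<'E'
from h import *
s=ctrl.read_state(); print(s["eef_pos"],s["tool_rot"],s["force"],w2l(s["eef_pos"]))
d=imaging.get_image("side"); crop(d,290,135,145,115,5,"s4.png")
d=imaging.get_image("top"); crop(d,235,110,155,115,5,"t4.png")
E
```

```text
clock: 4.9
eef_pos: [577.6, 129.3, 39.6]
tool_rot: [-1.571, 0.001, -0.094]
force: [-3.0, -0.7, 11.0]
width: -0.1
[577.62646548 129.25038925  39.63756538] [-1.57122111e+00  1.02666617e-03 -9.37646793e-02] [-2.99461458 -0.65059961 11.01888398] [-22.59218695  90.67295673]
```

View pics/s4.png

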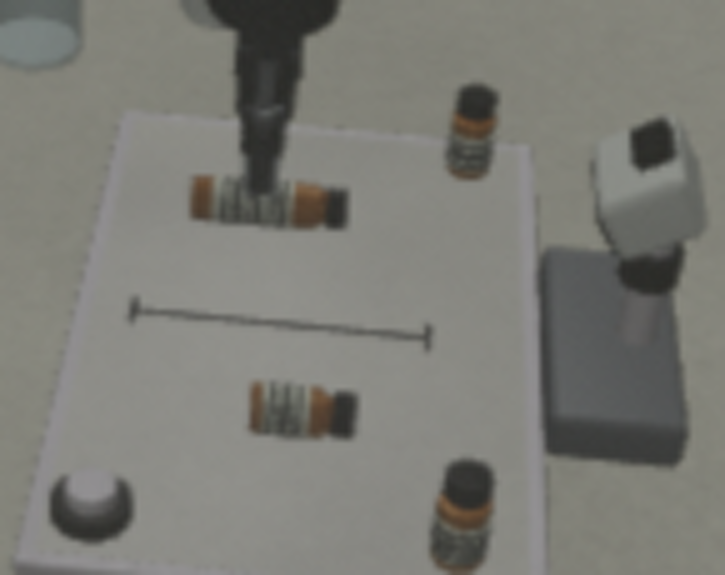

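View pics/t4.png

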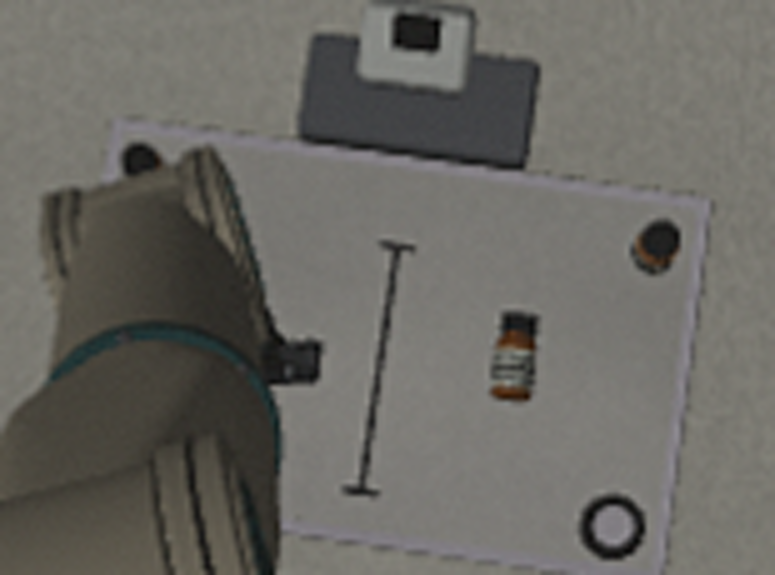

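```bash
cat >> h.py <<'E'
def vial(uvcap,uvbase,d=None,o=(290,135)):
    d=d or imaging.get_image("side")
    p=ray(d,np.array([uvcap,uvbase],float)/5+o-.4,26)
    a,b=w2l(p[0]),w2l(p[1]); print("line frame cap",a.round(1),"base",b.round(1),"mid",((a+b)/2).round(1),"yaw",np.degrees(np.arctan2(*(a-b)[::-1])).round(2))
E
python3 - <<'E'
from h import *
d=imaging.get_image("side"); s=ctrl.read_state(); print(s["eef_pos"],w2l(s["eef_pos"]))
vial((348,208),(192,198),d); vial((348,196),(194,185),d)
im=cv2.resize(d["img"][160:190,320:370,::-1],None,fx=15,fy=15,interpolation=cv2.INTER_CUBIC); cv2.imwrite("pics/s5.png",im)
E
```

```text
[577.64969236 129.41371801  39.64720618] [-22.58903798  90.83789871]
line frame cap [ 33.2 101. ] base [-62.   96.5] mid [-14.4  98.7] yaw 2.72
line frame cap [ 32.5 113.6] base [-62.3 110.3] mid [-14.9 111.9] yaw 1.97
```

View pics/s5.png

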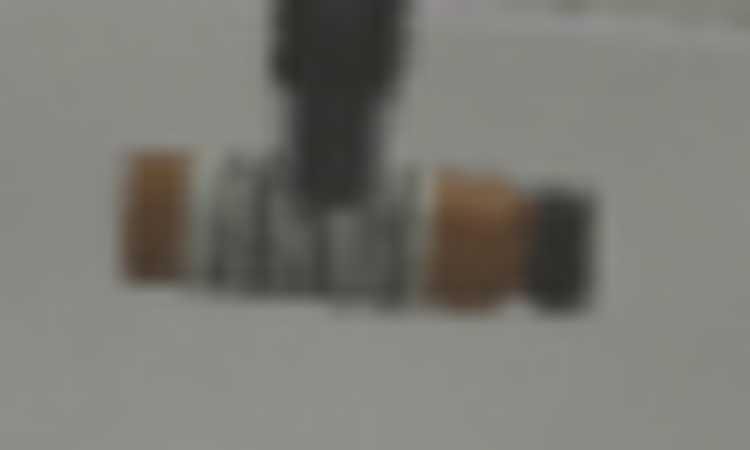

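```bash
python3 -m inch '[0,0,-0.6,0,0,0,0, 0,0,-1,0.9,0,0,0, 0,0,-1,1.7,0,0,0, 0,0,-0.8,1.7,0,0,0, 0,0,-0.3,1.7,0,0,0, 0,0,-0.1,1.7,0,0,0, 0,0,0,1.7,0,0,0, 0,0,0,1.7,0,0,0]'; python3 -m inch '[0,0,0,-0.2,0,0.2,0, 0,0,0,-0.6,0,0.4,0, 0,0,0,-1,0,0.7,0, 0,0,0,-1.4,0,1,0, 0,0,0,-1.8,0,1.4,0, 0,0,0,-2.2,0,1.8,0, 0,0,0,-2.6,0,2.2,0, 0,0,0,-3.0,0,2.5,0, 0,0,0,-3.4,0,2.5,0, 0,0,0,-3.6,0,2.5,0, 0,0,0,-3.6,0,2.5,0]'; python3 - <<'E'
from h import *
s=ctrl.read_state(); print(s["eef_pos"],s["tool_rot"],s["force"],w2l(s["eef_pos"]))
d=imaging.get_image("side"); 
im=cv2.resize(d["img"][160:200,320:370,::-1],None,fx=15,fy=15,interpolation=cv2.INTER_CUBIC); cv2.imwrite("pics/s6.png",im)
E
```

```text
clock: 5.85
eef_pos: [579.5, 147.4, 39.2]
tool_rot: [-1.57, 0.001, -0.093]
force: [-2.3, 1.6, 7.6]
width: 0.1
clock: 6.95
eef_pos: [575.6, 109.7, 39.4]
tool_rot: [-1.572, 0.001, -0.138]
force: [-3.2, -1.1, 10.5]
width: 0.2
[575.62752846 109.70712078  39.43154085] [-1.57201517e+00  1.47231954e-03 -1.37840367e-01] [-3.22123311 -1.12070674 10.46112871] [-22.1944989   71.03175168]
```

View pics/s6.png

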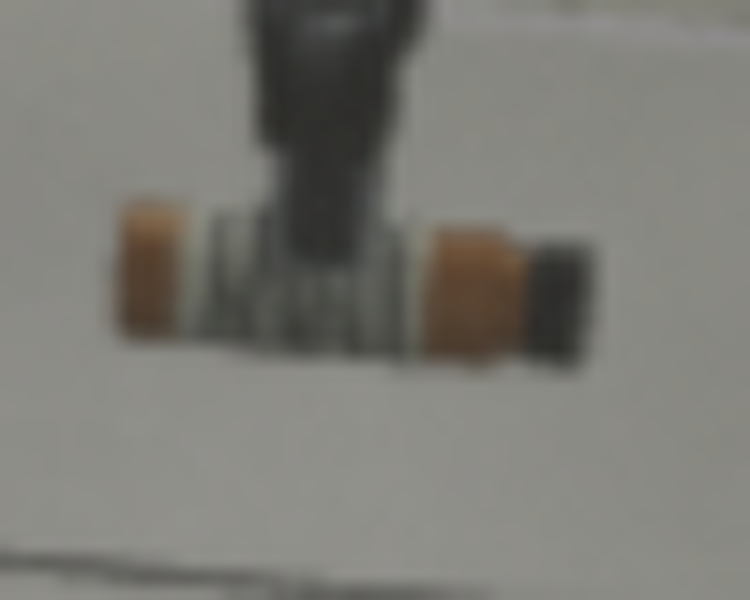

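```bash
cat >> h.py <<'E'
def slopes(d,x,y,z=26):
    for yaw in(-2,0,2,4):
        a=np.radians(yaw); e=np.array([np.cos(a),np.sin(a)])
        P=[[*l2w(*(np.array([x,y])+k*e)),z] for k in(-47.5,47.5)]; q=proj(d,P); v=q[1]-q[0]
        print(yaw,np.degrees(np.arctan2(v[1],v[0])).round(2),end=" | ")
    print()
def vial15(cap,base,o,d=None,f=15):
    d=d or imaging.get_image("side")
    p=ray(d,(np.array([cap,base],float)+.5)/f-.5+o,26)
    a,b=w2l(p[0]),w2l(p[1]); print("cap",a.round(1),"base",b.round(1),"mid",((a+b)/2).round(1),"yaw",np.degrees(np.arctan2(*(a-b)[::-1])).round(2))
E
python3 - <<'E'
from h import *
d=imaging.get_image("side")
vial15((592,305),(118,270),(320,160),d); slopes(d,-15,80)
# automatic line fit
g=d["img"].astype(int)
for yw in (-7,):
    pts=[]
    for x in np.linspace(-80,80,41):
        ys=np.linspace(-8,8,81); q=proj(d,[[*l2w(x,y),12] for y in ys]).astype(np.float32)
        v=cv2.remap(d["img"].astype(np.float32).mean(2),q[:,0].reshape(1,-1),q[:,1].reshape(1,-1),cv2.INTER_LINEAR)[0]
        w=np.clip(np.median(v)-v-10,0,None); 
        if w.sum()>0: pts.append((x,(w*ys).sum()/w.sum()))
    pts=np.array(pts); print(np.polyfit(pts[:,0],pts[:,1],1), len(pts))
    print(np.degrees(np.polyfit(pts[:,0],pts[:,1],1)[0]))
E
```

```text
cap [33.5 82. ] base [-62.  79.] mid [-14.2  80.5] yaw 1.82
-2 6.48 | 0 5.3 | 2 4.12 | 4 2.94 | 
[0.00270885 0.34665735] 41
0.15520586207679332
```

```bash
python3 -m inch '[0,0,-0.6,0,0,0,0, 0,1.2,-1.1,0.9,0,-1.5,0, 0,2.3,-1.1,1.9,0,-2.5,0, 0,2.3,-0.8,1.9,0,-2.5,0, 0,2.3,-0.3,1.9,0,-2.5,0, 0,2.3,-0.1,1.9,0,-2.5,0, 0,2.3,0,1.9,0,-2.5,0, 0,2.3,0,1.9,0,-2.5,0]'; python3 -m inch '[0,0,0,-0.2,0,0.4,0, 0,0,0,-0.6,0,0.8,0, 0,0,0,-1,0,1.2,0, 0,0,0,-1.4,0,1.6,0, 0,0,0,-1.8,0,2,0, 0,0,0,-2.2,0,2.5,0, 0,0,0,-2.6,0,3,0, 0,0,0,-3.0,0,3.5,0, 0,0,0,-3.4,0,4,0, 0,0,0,-3.6,0,4,0, 0,0,0,-3.6,0,4,0]'; python3 - <<'E'
from h import *
s=ctrl.read_state(); print(s["eef_pos"],s["tool_rot"],s["force"],w2l(s["eef_pos"]))
d=imaging.get_image("side"); 
im=cv2.resize(d["img"][160:200,320:370,::-1],None,fx=15,fy=15,interpolation=cv2.INTER_CUBIC); cv2.imwrite("pics/s7.png",im)
E
```

```text
clock: 7.85
eef_pos: [600.9, 126.8, 39.1]
tool_rot: [-1.57, 0.001, -0.093]
force: [-2.3, 1.8, 7.2]
width: -0.2
clock: 8.95
eef_pos: [597.1, 89.4, 39.5]
tool_rot: [-1.572, 0.002, -0.164]
force: [-3.6, -1.0, 9.6]
width: 0.3
[597.05540769  89.41146478  39.48127175] [-1.57219743  0.00189035 -0.16430168] [-3.57911917 -1.03965503  9.59642884] [ 1.54707843 53.49877799]
```

View pics/s7.png

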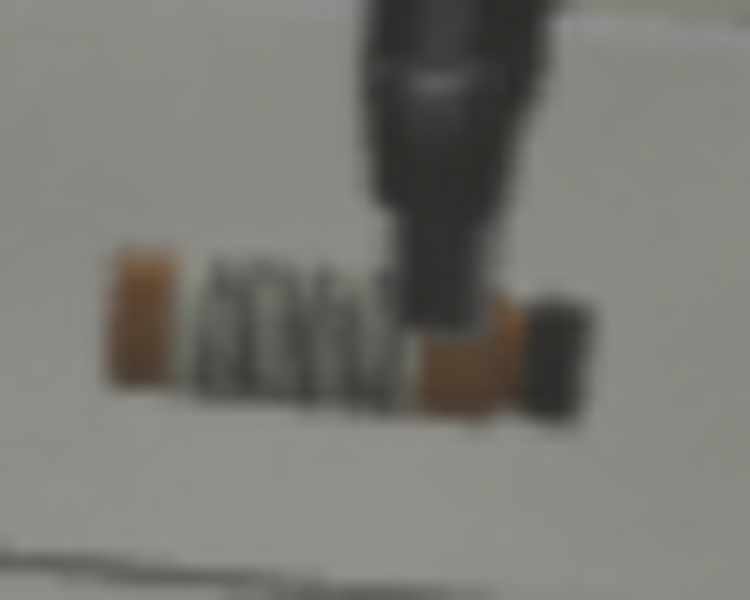

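```bash
python3 - <<'E'
from h import *
d=imaging.get_image("side")
vial15((590,362),(109,318),(320,160),d); slopes(d,-15,62)
E
```

```text
cap [34.1 62.9] base [-62.   62.6] mid [-14.   62.7] yaw 0.18
-2 6.53 | 0 5.34 | 2 4.15 | 4 2.95 |
```

```bash
python3 -m inch '[0,0,-0.6,0,0,0,0, 0,-1.2,-1.1,0.9,0,-1.5,0, 0,-2.5,-1.1,1.7,0,-2.5,0, 0,-2.5,-0.8,1.7,0,-2.5,0, 0,-2.5,-0.3,1.7,0,-2.5,0, 0,-2.5,-0.1,1.7,0,-2.5,0, 0,-2.5,0,1.7,0,-2.5,0, 0,-2.5,0,1.7,0,-2.5,0]'; python3 -m inch '[0,0,0,-0.2,0,0,0, 0,0,0,-0.6,0,0,0, 0,0,0,-1,0,0,0, 0,0,0,-1.4,0,0,0, 0,0,0,-1.8,0,0,0, 0,0,0,-2.2,0,0,0, 0,0,0,-2.6,0,0,0, 0,0,0,-3.0,0,0,0, 0,0,0,-3.4,0,0,0, 0,0,0,-3.6,0,0,0, 0,0,0,-3.6,0,0,0]'; python3 - <<'E'
from h import *
s=ctrl.read_state(); print(s["eef_pos"],s["tool_rot"],s["force"],w2l(s["eef_pos"]))
d=imaging.get_image("side"); 
im=cv2.resize(d["img"][165:205,320:370,::-1],None,fx=15,fy=15,interpolation=cv2.INTER_CUBIC); cv2.imwrite("pics/s8.png",im)
E
```

```text
clock: 9.85
eef_pos: [576.4, 111.9, 38.9]
tool_rot: [-1.57, 0.001, -0.12]
force: [-3.0, 1.9, 5.6]
width: 0.1
clock: 10.95
eef_pos: [572.1, 74.7, 39.6]
tool_rot: [-1.572, 0.001, -0.121]
force: [-3.9, -0.8, 13.1]
width: 0.1
[572.08582605  74.68065627  39.62752307] [-1.57163017e+00  5.80705194e-04 -1.20836872e-01] [-3.86971338 -0.78784076 13.13316638] [-21.44114977  35.83474417]
```

View pics/s8.png

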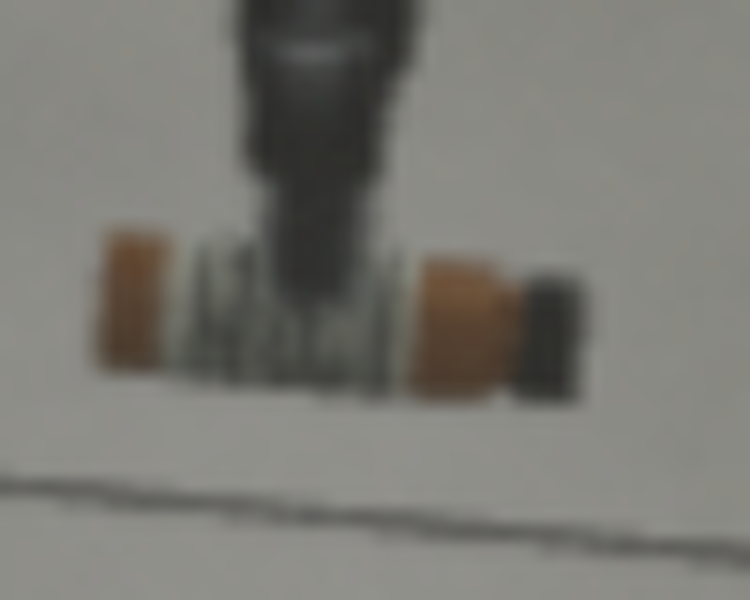

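```bash
python3 - <<'E'
from h import *
d=imaging.get_image("side")
vial15((581,339),(99,302),(320,165),d); slopes(d,-15,44)
E
```

```text
cap [33.2 45.6] base [-61.8  42.9] mid [-14.3  44.2] yaw 1.64
-2 6.59 | 0 5.38 | 2 4.17 | 4 2.97 |
```

```bash
python3 -m inch '[0,0,-0.6,0,0,0,0, 0,1.2,-1.1,0.9,0,-1.5,0, 0,2.3,-1.1,1.8,0,-1.5,0, 0,2.3,-0.8,1.8,0,-1.5,0, 0,2.3,-0.3,1.8,0,-1.5,0, 0,2.3,-0.1,1.8,0,-1.5,0, 0,2.3,0,1.8,0,-1.5,0, 0,2.3,0,1.8,0,-1.5,0]'; python3 -m inch '[0,0,0,-0.2,0,0.4,0, 0,0,0,-0.6,0,0.8,0, 0,0,0,-1,0,1.2,0, 0,0,0,-1.4,0,1.6,0, 0,0,0,-1.8,0,2,0, 0,0,0,-2.2,0,2.5,0, 0,0,0,-2.6,0,3,0, 0,0,0,-3.0,0,3.5,0, 0,0,0,-3.4,0,4,0, 0,0,0,-3.6,0,4,0, 0,0,0,-3.6,0,4,0]'; python3 - <<'E'
from h import *
s=ctrl.read_state(); print(s["eef_pos"],s["tool_rot"],s["force"],w2l(s["eef_pos"]))
d=imaging.get_image("side"); 
im=cv2.resize(d["img"][165:205,320:370,::-1],None,fx=15,fy=15,interpolation=cv2.INTER_CUBIC); cv2.imwrite("pics/s9.png",im)
E
```

```text
clock: 11.85
eef_pos: [596.3, 91.1, 39.0]
tool_rot: [-1.571, 0.001, -0.093]
force: [-0.9, 0.5, 5.2]
width: 0.1
clock: 12.95
eef_pos: [592.4, 54.0, 39.6]
tool_rot: [-1.572, 0.002, -0.164]
force: [-3.2, -0.8, 11.6]
width: 0.0
[592.43466203  53.99333114  39.62978204] [-1.57199699  0.00199534 -0.16397832] [-3.22245183 -0.77669899 11.61067221] [ 1.27715981 17.78151851]
```

View pics/s9.png

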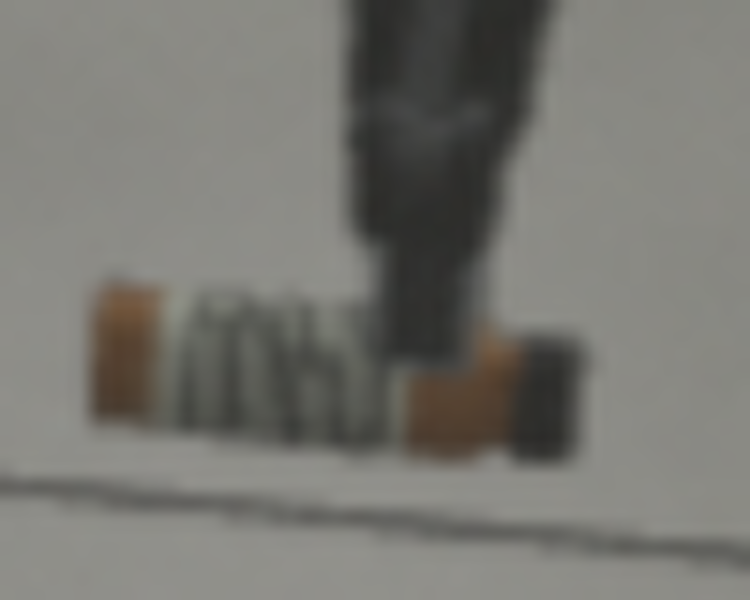

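```bash
python3 - <<'E'
from h import *
d=imaging.get_image("side")
vial15((580,395),(93,350),(320,165),d); slopes(d,-15,26)
E
```

```text
cap [33.9 27.6] base [-61.2  27.2] mid [-13.7  27.4] yaw 0.23
-2 6.64 | 0 5.42 | 2 4.2 | 4 2.98 |
```

```bash
python3 -m inch '[0,0,-0.6,0,0,0,0, 0,0,-1.1,0.9,0,-1.5,0, 0,-0.1,-1.1,1.9,0,-3,0, 0,-0.1,-0.8,1.9,0,-3,0, 0,-0.1,-0.3,1.9,0,-3,0, 0,-0.1,-0.1,1.9,0,-3,0, 0,-0.1,0,1.9,0,-3,0, 0,-0.1,0,1.9,0,-3,0]'; python3 -m inch '[0,0,0,-0.2,0,0.2,0, 0,0,0,-0.6,0,0.4,0, 0,0,0,-1,0,0.6,0, 0,0,0,-1.4,0,0.8,0, 0,0,0,-1.8,0,1,0, 0,0,0,-2.2,0,1.3,0, 0,0,0,-2.6,0,1.6,0, 0,0,0,-3.0,0,1.8,0, 0,0,0,-3.4,0,2,0, 0,0,0,-3.6,0,2,0, 0,0,0,-3.6,0,2,0]'; python3 - <<'E'
from h import *
s=ctrl.read_state(); print(s["eef_pos"],s["tool_rot"],s["force"],w2l(s["eef_pos"]))
d=imaging.get_image("side"); 
im=cv2.resize(d["img"][165:205,320:370,::-1],None,fx=15,fy=15,interpolation=cv2.INTER_CUBIC); cv2.imwrite("pics/s10.png",im)
E
```

```text
clock: 13.85
eef_pos: [595.6, 74.0, 38.6]
tool_rot: [-1.571, 0.001, -0.111]
force: [-0.2, -0.6, 0.9]
width: 0.0
clock: 14.95
eef_pos: [591.1, 37.1, 39.8]
tool_rot: [-1.572, 0.001, -0.147]
force: [-4.7, 0.2, 10.7]
width: 0.4
[591.11043207  37.14901868  39.82439015] [-1.57172232e+00  1.34286919e-03 -1.46612394e-01] [-4.69394823  0.1722399  10.67861941] [2.01560575 0.90137797]
```

View pics/s10.png

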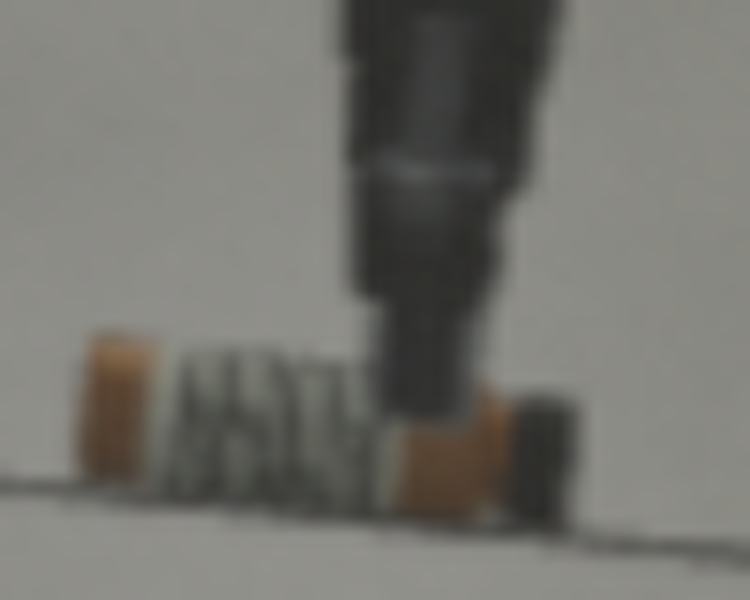

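```bash
python3 - <<'E'
from h import *
d=imaging.get_image("side")
vial15((575,460),(82,408),(320,165),d); slopes(d,-15,10)
E
```

```text
cap [34.   7.2] base [-61.3   8.7] mid [-13.7   7.9] yaw -0.9
-2 6.7 | 0 5.46 | 2 4.23 | 4 3.0 |
```

```bash
python3 -m inch '[0,0,-0.6,0,0,0,0, 0,-1.2,-1.1,0.6,0,-0.7,0, 0,-2.4,-1.1,1,0,-1.5,0, 0,-2.4,-0.8,1,0,-1.5,0, 0,-2.4,-0.3,1,0,-1.5,0, 0,-2.4,-0.1,1,0,-1.5,0, 0,-2.4,0,1,0,-1.5,0, 0,-2.4,0,1,0,-1.5,0]'; python3 -m inch '[0,0,0,-0.2,0,0,0, 0,0,0,-0.5,0,0,0, 0,0,0,-0.8,0,0,0, 0,0,0,-1.1,0,0,0, 0,0,0,-1.3,0,0,0, 0,0,0,-1.4,0,0,0, 0,0,0,-1.4,0,0,0, 0,0,0,-1.4,0,0,0]'; python3 - <<'E'
from h import *
s=ctrl.read_state(); print(s["eef_pos"],s["tool_rot"],s["force"],w2l(s["eef_pos"]))
d=imaging.get_image("side"); 
im=cv2.resize(d["img"][165:205,320:370,::-1],None,fx=15,fy=15,interpolation=cv2.INTER_CUBIC); cv2.imwrite("pics/s11.png",im)
E
```

```text
clock: 15.85
eef_pos: [570.0, 51.4, 39.8]
tool_rot: [-1.571, -0.0, -0.12]
force: [-3.7, -0.4, 12.8]
width: -0.2
clock: 16.65
eef_pos: [568.1, 37.4, 39.8]
tool_rot: [-1.571, 0.0, -0.12]
force: [-3.9, 0.0, 14.4]
width: -0.1
[568.06855543  37.37565082  39.83781452] [-1.57102672e+00  2.98719070e-04 -1.20093373e-01] [-3.92000645  0.01766046 14.39120456] [-20.88213974  -1.68177755]
```

View pics/s11.png

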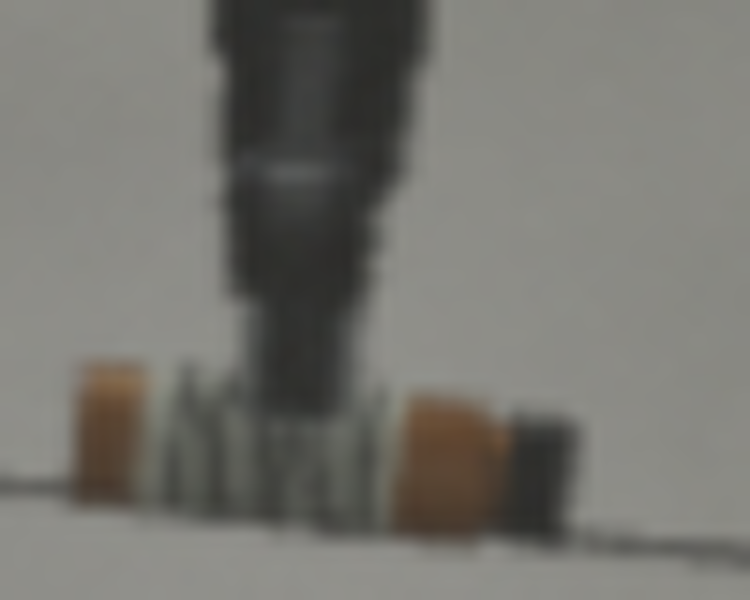

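```bash
python3 -m inch '[0,0,-0.5,0,0,0,0, 0,0,-2,0,0,0,0, 0,0,-5,0,0,0,0, 0,0,-9,0,0,0,0, 0,0,-10,0,0,0,0, 0,0,-10,0,0,0,0]'; python3 - <<'E'
from h import *
s=ctrl.read_state(); print(s["eef_pos"],s["tool_rot"],s["force"])
plan(s["eef_pos"],s["tool_rot"],[483.3,-119.7,140],-0.12)
E
```

```text
clock: 17.3
eef_pos: [569.8, 37.6, 141.1]
tool_rot: [-1.57, -0.005, -0.12]
force: [0.1, 0.3, 0.1]
width: -0.1
[569.79491328  37.62726854 141.11434541] [-1.56982159 -0.00472615 -0.11985101] [0.10825263 0.2709021  0.08344232]
shift cm [ -6.71   0.06 -16.65] turn [-0.06  0.01  0.27]
```

```bash
python3 -m inch '[0,-1.5,0,-4,0,0,0, 0,-3,0,-8,0,0,0, 0,-5,0,-12.5,0,0,0, 0,-6.5,0,-16,0,0,0, 0,-6.7,0,-16.7,0,0,0, 0,-6.7,0,-16.7,0,0,0, 0,-6.7,0,-16.7,0,0,0]'; python3 - <<'E'
from h import *
s=ctrl.read_state(); print(s["eef_pos"],w2l(s["eef_pos"]))
S=imaging.get_image("side"); T=imaging.get_image("top")
for d,n,o in((S,"s12",(312,160)),(T,"t12",(285,150))):
    x,y=o
    im=cv2.resize(d["img"][y:y+50,x:x+70,::-1],None,fx=11,fy=11,interpolation=cv2.INTER_CUBIC); cv2.imwrite(f"pics/{n}.png",im)
crop(S,290,135,145,115,5,"s13.png")
E
```

```text
clock: 18.0
eef_pos: [482.1, -118.9, 138.2]
tool_rot: [-1.57, 0.0, -0.118]
force: [0.1, 0.8, 0.3]
width: 0.2
[ 482.11251242 -118.90526145  138.21437965] [ -87.15162728 -167.27320213]
```

View pics/s12.png

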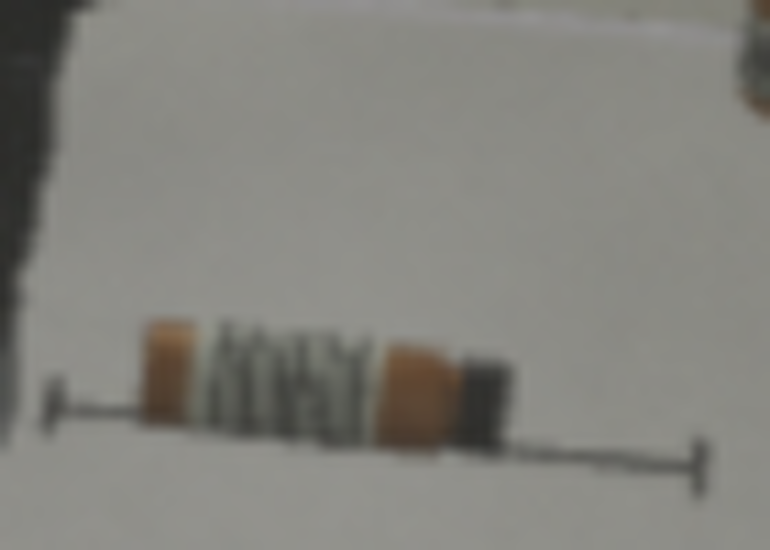

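View pics/t12.png

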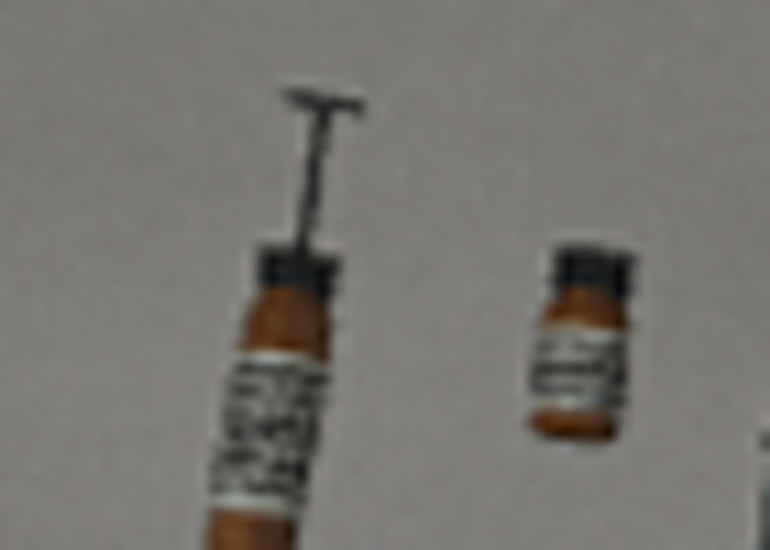

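View pics/s13.png

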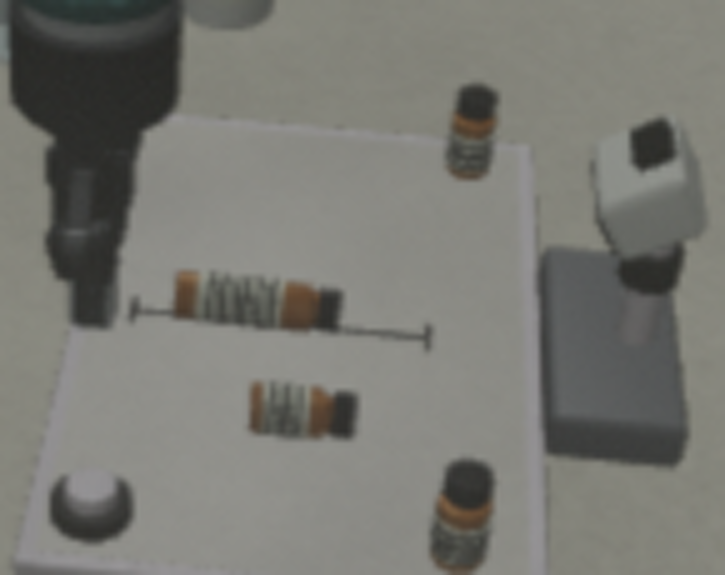

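```bash
cat > ov.py <<'E'
from h import *
def linefit(d,xs):
    pts=[]
    for x in xs:
        ys=np.linspace(-8,8,161); q=proj(d,[[*l2w(x,y),12] for y in ys]).astype(np.float32)
        v=cv2.remap(d["img"].astype(np.float32).mean(2),q[:,0].reshape(1,-1),q[:,1].reshape(1,-1),cv2.INTER_LINEAR)[0]
        w=np.clip(np.median(v)-v-12,0,None); pts.append((x,(w*ys).sum()/max(w.sum(),1e-6)))
    return np.polyfit(*np.array(pts).T,1)
def hull(d,x,y,yaw,sub):
    a=np.radians(yaw); P=[]
    e=np.array([np.cos(a),np.sin(a)]);n=np.array([-e[1],e[0]])
    for lo,hi,r in((-47.5,30.5,14),(34.5,47.5,12.5)):
        for k in(lo,hi):
            rr=r if k!=30.5 else 12.5
            for th in np.linspace(0,2*np.pi,40):
                c=np.array([x,y])+k*e+rr*np.cos(th)*n; P.append([*l2w(*c),26+rr*np.sin(th)])
        if lo<0:
            for th in np.linspace(0,2*np.pi,40):
                c=np.array([x,y])+25*e+14*np.cos(th)*n; P.append([*l2w(*c),26+14*np.sin(th)])
    q=proj(d,P).astype(np.float32); return cv2.convexHull(q).reshape(-1,2)
def overlay(d,h,o,name,f=11,w=70,hh=50):
    im=cv2.resize(d["img"][o[1]:o[1]+hh,o[0]:o[0]+w,::-1],None,fx=f,fy=f,interpolation=cv2.INTER_CUBIC)
    cv2.polylines(im,[((h-o+.5)*f).astype(np.int32).reshape(-1,1,2)],True,(0,255,0),1); cv2.imwrite("pics/"+name,im)
E
python3 - <<'E'
from ov import *
S=imaging.get_image("side"); T=imaging.get_image("top")
for d,n,o,xs in((S,"s14.png",(312,160),list(range(-80,-65,2))+list(range(40,80,2))),(T,"t14.png",(285,150),list(range(-80,-65,2))+list(range(40,80,2)))):
    p=linefit(d,xs); yaw=np.degrees(np.arctan(p[0])); y=np.polyval(p,-14); print(n,p,yaw,y)
    overlay(d,hull(d,-14,y,yaw,0),np.array(o),n,w=72 if n[0]=='s' else 60,hh=50)
E
```

```text
s14.png [0.00399389 0.13088287] 0.22883164041729773 0.07496845111415588
t14.png [0.00236945 0.10173716] 0.13575934920395658 0.06856482794597632
```

View pics/s14.png

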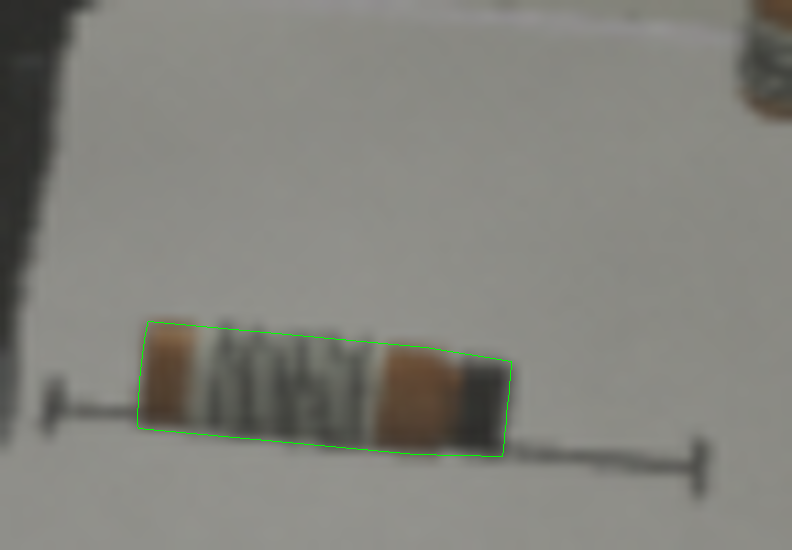

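View pics/t14.png

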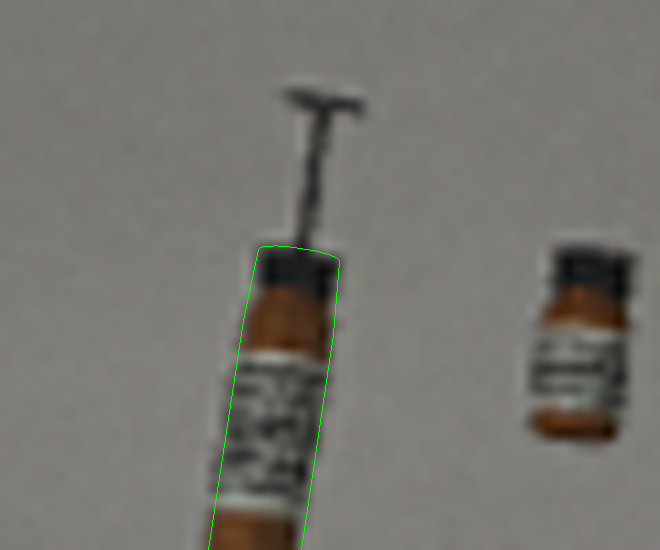

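```bash
python3 -m inch '[0,0.1,4,-0.1,0,0,0, 0,0.1,8,-0.1,0,0,0, 0,0.1,10,-0.1,0,0,0, 0,0.1,10.2,-0.1,0,0,0, 0,0.1,10.2,-0.1,0,0,0, 0,0.1,10.2,-0.1,0,0,0]'; python3 - <<'E'
from h import *
s=ctrl.read_state(); print(s["eef_pos"],w2l(s["eef_pos"]))
S=imaging.get_image("side"); crop(S,290,190,80,60,9,"s15.png")
E
```

```text
clock: 18.8
eef_pos: [483.5, -121.1, 37.8]
tool_rot: [-1.571, -0.002, -0.119]
force: [-0.3, -0.3, 0.6]
width: -0.1
[ 483.52050191 -121.06432829   37.84054531] [ -85.49100867 -169.24458485]
```

View pics/s15.png

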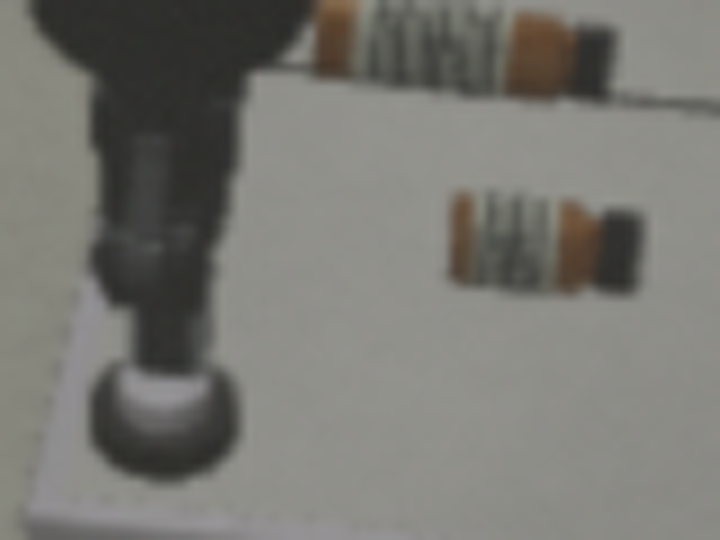

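The side view shows the fingertip at (168,370), centred over the button at (165,390) in the crop. The vial is on the line. I'll press in small steps.

```bash
python3 -m inch '[0,0,0.4,0,0,0,0, 0,0,0.7,0,0,0,0, 0,0,1,0,0,0,0, 0,0,1.2,0,0,0,0, 0,0,1.2,0,0,0,0]'; python3 -m inch '[0,0,0.1,0,0,0,0, 0,0,0.2,0,0,0,0, 0,0,0.2,0,0,0,0]'
```

```text
clock: 19.35
eef_pos: [483.8, -121.5, 27.6]
tool_rot: [-1.571, -0.003, -0.119]
force: [-4.3, 1.8, 31.7]
width: 0.2
clock: 19.65
eef_pos: [483.9, -121.5, 27.2]
tool_rot: [-1.572, -0.004, -0.119]
force: [-6.0, 3.0, 50.3]
width: -0.0
```

```bash
python3 -m inch '[0,0,-0.5,0,0,0,0, 0,0,-0.8,0,0,0,0, 0,0,-0.8,0,0,0,0]'; for i in 1 2 3 4 ; do python3 -m inch '[0,0,0.1,0,0,0,0, 0,0,0.1,0,0,0,0]' | grep -E 'eef|force'; done; python3 - <<'E'
from h import *
S=imaging.get_image("side"); crop(S,290,190,80,60,9,"s16.png")
E
```

```text
clock: 19.95
eef_pos: [483.7, -121.4, 31.5]
tool_rot: [-1.571, -0.003, -0.119]
force: [2.2, -0.7, 3.3]
width: 0.0
eef_pos: [483.5, -121.4, 29.6]
force: [2.6, -1.0, 3.1]
eef_pos: [483.2, -121.4, 28.6]
force: [3.1, -0.1, 3.9]
eef_pos: [483.1, -121.3, 28.0]
force: [3.1, -0.4, 7.1]
eef_pos: [483.2, -121.4, 27.9]
force: [0.8, -0.8, 15.8]
```

View pics/s16.png

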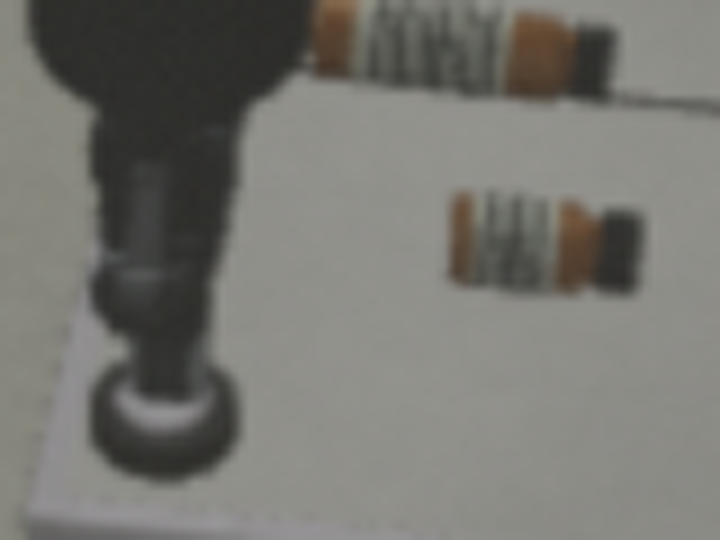

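```bash
python3 -m inch '[0,0,-1,0,0,0,0, 0,0,-1.2,0,0,0,0, 0,0,-1.2,0,0,0,0]'; python3 - <<'E'
from h import *
S=imaging.get_image("side"); crop(S,290,190,80,60,9,"s17.png")
E
for i in 1 2 3 4 5 ; do python3 -m inch '[0,0,0.1,0,0,0,0, 0,0,0.1,0,0,0,0]' | grep -E 'eef|force'; done
```

```text
clock: 21.1
eef_pos: [480.9, -121.0, 38.4]
tool_rot: [-1.571, 0.003, -0.119]
force: [0.1, 0.5, -0.3]
width: 0.0
eef_pos: [481.8, -121.1, 37.1]
force: [-0.2, 0.6, 0.2]
eef_pos: [482.2, -121.2, 36.5]
force: [0.3, -0.1, -0.1]
eef_pos: [482.4, -121.2, 35.7]
force: [-0.2, 0.4, -0.2]
eef_pos: [482.5, -121.3, 34.7]
force: [1.3, -0.6, 1.6]
eef_pos: [482.6, -121.2, 33.8]
force: [0.5, -0.3, 1.1]
```

View pics/s17.png

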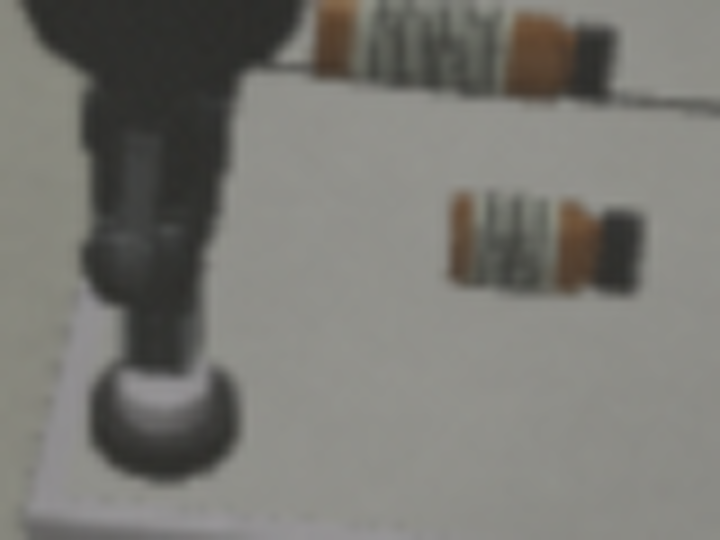

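```bash
python3 -m inch '[0,0,-1,0,0,0,0, 0,0,-4,0,0,0,0, 0,0,-8,0,0,0,0, 0,-2,-12,-3,0,0,0, 0,-4,-12,-7,0,0,0, 0,-6,-12,-10,0,0,0, 0,-6,-12,-10,0,0,0, 0,-6,-12,-10,0,0,0]'; python3 - <<'E'
from ov import *
s=ctrl.read_state(); print(s["eef_pos"],s["force"],s["qd"].round(3))
S=imaging.get_image("side"); T=imaging.get_image("top")
crop(S,290,135,145,115,5,"s18.png"); crop(T,235,120,155,115,5,"t18.png")
E
```

```text
clock: 22.95
eef_pos: [410.6, -214.1, 154.5]
tool_rot: [-1.571, -0.001, -0.122]
force: [-0.3, 0.7, -0.3]
width: 0.0
[ 410.62649621 -214.07097007  154.46446991] [-0.25166283  0.71625745 -0.34193562] [-0.038  0.015 -0.026 -0.016 -0.004 -0.005 -0.003]
```

View pics/s18.png

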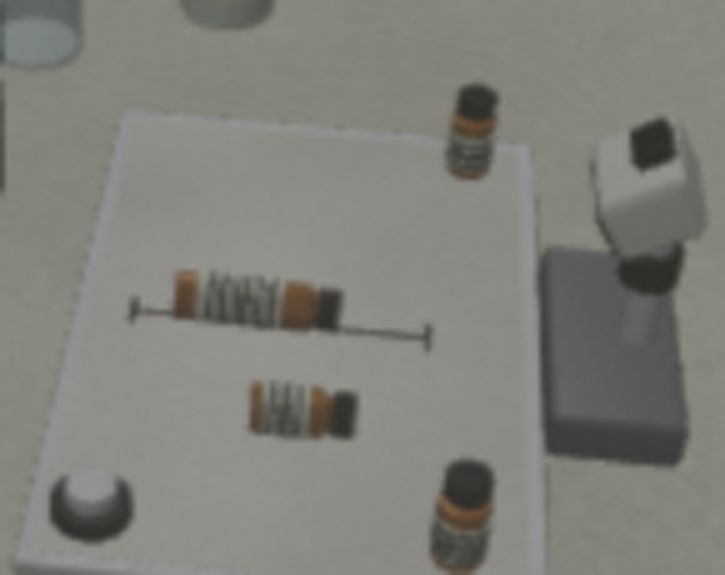

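View pics/t18.png

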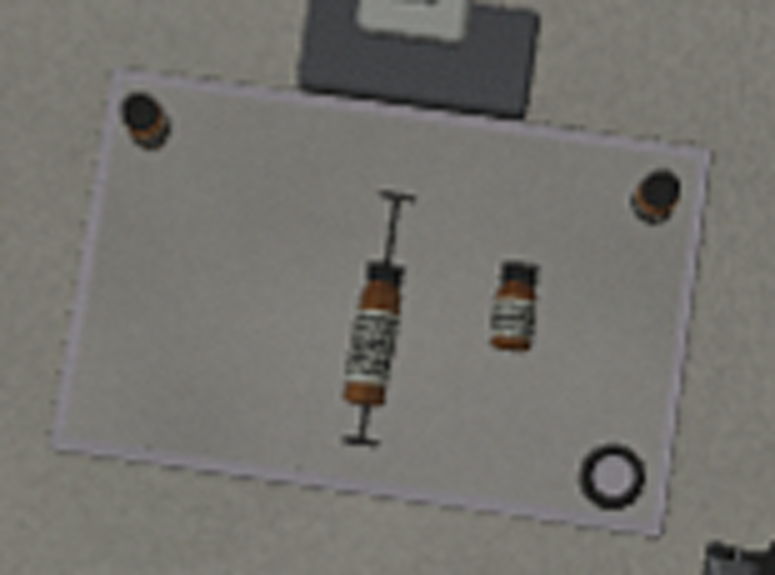

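Both views show the vial centred on the line (top crop: cap (386,263), base (365,405)). The button is up, the short vial hasn't moved, and the arm is clear, so I'm handing in.

```bash
python3 - <<'E'
from h import *
T=imaging.get_image("top"); vial15((386,263),(365,405),(235,120),T,5)
from cell import finish_job
print(finish_job())
E
```

```text
cap [35.3  0.1] base [-62.1  -0.1] mid [-13.4   0. ] yaw 0.13
the job is handed in; nothing more can be done
None
```

I rolled the long vial onto the reading line, pressed the read button and let it up, and handed the job in at about 23 s of the 64 s allowed.

- **Vial:** It took six fingertip strokes on top of the vial, and I never gripped or lifted it. I corrected small yaw drifts by twisting the fingertip slightly during some strokes. The last top picture puts it 0.0 mm off the line in y and 0.1° off in yaw. Earlier model overlays in both cameras showed it within about 0.5–1 mm and under 1°. It lies about 13 mm nearer the robot than the line's middle, within the line's length.
- **Button:** I pressed it to its stop and let it up again. In the last pictures it is up, and the vial is still on the line.
- **Everything else:** On the bed, the short vial and the two standing vials look unmoved. I did not re-check the beaker, dish, bottle and spatula at the end. The arm ended clear of everything, with no force beyond noise.

Three things did not go cleanly:

- **First press too hard:** It went past the stop and the fingertip force reached about 50 N. That is under the 120 N wrist limit. The 40 N limit is stated for the arm and gripper body, so I don't expect it to apply to the fingertip, but I can't confirm that.
- **Pressed more than once:** I backed off partway and pressed to the stop again more gently, then made a slight touch of about 1 mm to check where contact begins.
- **Height mismatch:** At the button, the measured tool heights for contact (about 34.7 mm) and the stop (about 28 mm) were roughly 4 mm above the expected 30 and 24 mm. The travel matched the full 6 mm, and the picture showed the button down, so I took it as a full press.

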